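# Lay out the backup station on the pull-out shelf

### The arm

A 6-joint arm with a two-finger parallel gripper is mounted at the origin on the work surface. World frame = base frame: x ahead of the robot, y to its left, z up, the work surface at z = 0. Lengths are in m, angles in rad, forces in N, time in s.
With the tool pointing down it reaches from about 0.375 to 0.9 m from the base axis. Payload 3.1 kg.
Tool frame: the origin (TCP) lies on the centre line of the jaws, within the pads' length; the fingertips stand ahead of it and the grasp point (between the pads) lies 3 mm ahead of it (robot.tip_reach is the z of the fingertips in the tool frame, in m); z points along the fingers, y is the line along which they close (so a half turn about z gives the same grasp; the last joint's range is limited). The gripper opens to 87 mm and grips with 3 to 60 N. Pads are 19 mm wide; open, the fingers measure 117 mm over their backs; the gripper's body (75 mm by 190 mm) begins 51 mm behind the grasp point.
Start: joints at [1.012, 0.527, 1.433, -0, 1.181, -0.178], TCP at [0.232, 0.58, 0.245] pointing down, gripper open.
Joint ranges: [-3.08, 3.08], [-0.75, 2.2], [0.22, 2.44], [-1.43, 4.57], [0, 2.65], [-2.85, 2.85]. Speed limits (rad/s): [2.79, 2.79, 3.14, 3.14, 3.14, 3.14].

### API

Orientations are given as a unit quaternion [x, y, z, w].
In Python, from rig import sensors, eyes, ticket, robot gives the robot as it stands.
- The arm moves only by the tool drive_tool, never from a script. Its argument "deltas" is a list that holds one entry, the list of rows, each a list of 6 numbers: the shift along the tool's x, y, z in mm, then the turn, a rotation vector about the tool's x, y, z in rad. A call has 1 to 8 rows; each row shifts and turns the commanded pose from where the row before left it, along the tool's axes as they then stand; what a row does not reach is not made up. A row lasts 1/12 s, in which the tool goes at most 41.7 mm and 7.16 degrees, less where a joint would pass 70% of its speed; a pose out of reach is approached as far as the arm can. A call is refused whole if a number of a shift passes 41.7 or a number of a turn 0.125, either way. A call with a gripper value outside its range is refused whole. "gripper" is the opening in per cent of the stroke, from 0 (shut) to 100 (fully open), set as the call begins (left out, the last holds). The fingers move at their own pace and stop on an object; "squeeze" is the grip in N (left out, the last holds). Time passes only in rows, so rows that do not move let the fingers close. It gives the time, the measured TCP pose, the force, the opening and the grip force at its end, in the units of the state.
- sensors.get_obs(): the state, without advancing time (a new reading comes with each control period).
- eyes.camera(name): name is "scene" or "side" or "wrist"; returns a dict with "img" (420x560x3 uint8, red, green, blue), "fov_y" (degrees; the focal length in pixels is half the picture's height over the tangent of half this angle, whatever the lens; pixels are square), "cx", "cy" (the principal point, pixels), "D" ([k1, k2, p1, p2, k3] as OpenCV has them; the pictures are not rectified), "xyz" and "attitude" of the camera in the world; the wrist camera has in their place "hand_eye" (4x4, takes a point from camera to tool coordinates, whose origin is the TCP and whose axes are the flange's). Camera axes: x right, y up, looking along -z (the intrinsics and any distortion apply to the point x, -y, -z); pixel columns grow to the right and rows downward; lengths in m; the calibration is good to about 2 mm. A picture is of the moment at which its call begins: read the wrist's pose just before it. There is no depth.
- ticket.hand_in(): hands the job in; it is judged then, once.
The state is a dict: "time": time; "q": joint angles; "joint_velocities": joint speeds; "joint_torque": joint torques, N m; "position": TCP position; "tool_rot": TCP orientation; "ft_force": force on the tool from outside, world axes, zero at the start; "moment": the same for the moment, N m; "grip_width": finger opening in m; "grip_force": force on a finger pad.
Only numpy, scipy, OpenCV 4.12 (cv2) and the standard library are available. Lean on these libraries where they do the work, as an engineer would, in place of code of your own. Each camera call takes 0.05 s, during which the arm holds its last target. There are 200 camera calls.

### The job

Set up the backup station on the grey mat, left and right being the robot's own: stand the USB hub in the middle of the mat with its long sides running away from the robot, square to the mat, then lay the blue-banded silver drive to the left of the hub and the orange-banded one to the right, each parallel to the hub, level with it end to end and with a gap of about 4 cm between hub and drive for the plugs. The red card reader, now sitting on the orange-banded drive, belongs on top of the blue-banded one, centred and lined up with it. Set each thing down without dropping it, and leave the power bank, the screw jar, the screwdriver and the open screwdriver case as they are.

Things in the scene. Friction and masses are not known exactly. Their poses are not given: they have to be found in the camera images.
- mat: grey silicone mat, fixed to the shelf, 160 (x) x 300 (y) x 3 mm thick; origin at the centre of its underside (its upper face is 3 mm above it), x points away from the robot (turned by up to about 15 degrees), y along its long side to the robot's left, z up
- hub: black plastic USB hub, upright bar 100 (x) x 36 (y) x 18 mm high with two sockets in each long side; origin at the centre of its underside, x along its length, z up. Either end may point away from the robot. It starts flat on the shelf with its length roughly across the robot's view (within about 26 degrees of the world's y axis)
- drive_blue: silver external drive with a blue band across one end, 98 (x) x 54 (y) x 13 mm high; origin at the centre of its underside, x along its length (band at the -x end), z up. Either end may point away from the robot. It starts flat on the shelf, lying like the hub
- drive_orange: silver external drive with an orange band across one end, same size (98 x 54 x 13 mm) and axes as the blue-banded one; starts flat on the shelf, lying like the hub, with the red card reader on top of it
- reader: small red plastic memory-card reader, 62 (x) x 40 (y) x 12 mm high, loose; origin at the centre of its underside, x along its length, z up, either end may point either way. It starts on top of the orange-banded drive (its underside 13 mm above the shelf), roughly lined up with it
- power_bank: bystander, leave it: green power bank, loose, flat on the shelf, 108 (x) x 66 (y) x 15 mm high; origin at the centre of its underside, x along its length
- screw_jar: bystander, leave it: small round screw jar with a yellow lid, loose, 45 mm in diameter, 40 mm high; origin at the centre of its underside
- screwdriver: bystander, leave it: slim blue-handled precision screwdriver lying loose on the shelf, about 155 mm long (82 mm to -x and 73 mm to +x of the origin), 10 mm thick; origin at its underside, x along it towards the blade
- case: aluminium screwdriver case, fixed, open, 78 (x) x 176 (y) x 20 mm high; origin at the centre of its underside; its lid is hinged along the far (+x) edge and stands open, reaching about 100 mm above the shelf. It lies behind the mat
- lid_catch (a point): steel catch in the middle of the free edge of the case's open lid (78 x 176 mm, hinge with light friction): leave the lid as it stands

How it is judged:
At the end, for the whole second after the job is handed in: Hub on the mat, centred within 13 mm, square within 0.2 rad; blue drive left of it, orange right, both flat on the mat, centres 71-99 mm from the hub's, level end to end within 15 mm, parallel within 0.2 rad; reader on the blue drive within 12 mm and 0.22 rad; all upright, at rest, let go (z of hub in the frame of mat between 0.0015 and 0.0055 m and z of drive_blue in the frame of mat between 0.0015 and 0.0055 m and z of drive_orange in the frame of mat between 0.0015 and 0.0055 m and x of hub in the frame of mat between -0.013 and 0.013 m and y of hub in the frame of mat between -0.013 and 0.013 m and angle between the x axis of hub and the x axis of mat, either way round below 0.2 rad and horizontal distance between drive_blue and hub between 0.071 and 0.099 m and x of hub in the frame of drive_blue between -0.015 and 0.015 m and angle between the x axis of each of drive_blue, drive_orange and the x axis of hub, either way round below 0.2 rad and horizontal distance between drive_orange and hub between 0.071 and 0.099 m and x of hub in the frame of drive_orange between -0.015 and 0.015 m and y of drive_blue in the frame of mat above 0.05 m and y of drive_orange in the frame of mat below -0.05 m and horizontal distance between reader and drive_blue below 0.012 m and angle between the x axis of reader and the x axis of drive_blue, either way round below 0.22 rad and z of reader in the frame of drive_blue between 0.01 and 0.016 m and angle between each of hub, drive_blue, drive_orange, reader's own z axis and vertical below 0.08 rad and linear speed of each of hub, drive_blue, drive_orange, reader below 0.02 m/s and angular speed of each of hub, drive_blue, drive_orange, reader below 0.2 rad/s); the robot touches nothing.
It fails at once if the hub, a drive or the card reader is let go in the air and drops about 2 cm or more (moves faster than 0.6 m/s while the fingers do not touch it) ((linear speed of hub above 0.6 m/s and contact force between hub and the fingers below 0.02 N) or (linear speed of drive_blue above 0.6 m/s and contact force between drive_blue and the fingers below 0.02 N) or (linear speed of drive_orange above 0.6 m/s and contact force between drive_orange and the fingers below 0.02 N) or (linear speed of reader above 0.6 m/s and contact force between reader and the fingers below 0.02 N)).
It fails at once if the power bank is shifted by more than 20 mm (distance of power_bank from where it was at the start of the episode above 0.02 m).
It fails at once if the screw jar is shifted by more than 20 mm (distance of screw_jar from where it was at the start of the episode above 0.02 m).
It fails at once if the screwdriver is shifted by more than 20 mm (distance of screwdriver from where it was at the start of the episode above 0.02 m).
It fails at once if the lid of the screwdriver case is shifted by more than 20 mm (distance of lid_catch from where it was at the start of the episode above 0.02 m).
It also fails if it takes over 112 s, if anything falls off the work surface, if the arm or the gripper's body presses on something with over 40 N, if the wrist force passes 120 N, or if a joint passes its speed limit or range.

## Working session

There is one attempt and no reset: what is moved stays moved. The work goes in short steps, Python scripts to look and compute and a tool call to move; the robot and the scene stay as the last step left them, time stands still between calls to the robot, and variables do not carry over. Pictures are saved under pics/ and viewed, at most 14 in all, crops included, and the job is handed in when it is done.

Besides the shell and the picture viewer there is one more tool, called after "Request:" by a JSON object that holds its "fn" and its "kwargs". drive_tool: Moves the arm, as the interface text tells. Its arguments: {"type":"object","properties":{"deltas":{"type":"array"},"gripper":{"type":"number"},"squeeze":{"type":"number"}},"required":["deltas"]}

```bash
mkdir -p pics; ls
cat > h.py <<'E'
import numpy as np, cv2
from scipy.spatial.transform import Rotation as R
from rig import sensors, eyes, ticket, robot
def att(a):
    a=np.array(a,float)
    return a if a.shape==(3,3) else R.from_quat(a).as_matrix()
def shot(name,fn=None):
    o=sensors.get_obs(); c=eyes.camera(name)
    if 'hand_eye' in c:
        T=np.eye(4);T[:3,:3]=att(o['tool_rot']);T[:3,3]=o['position'];T=T@np.array(c['hand_eye'])
        c['P'],c['R']=T[:3,3],T[:3,:3]
    else: c['P'],c['R']=np.array(c['xyz']),att(c['attitude'])
    f=210/np.tan(np.radians(c['fov_y'])/2)
    c['K']=np.array([[f,0,c['cx']],[0,f,c['cy']],[0,0,1]])
    c['D']=np.array(c['D'],float)
    if fn: cv2.imwrite('pics/'+fn,cv2.cvtColor(c['img'],cv2.COLOR_RGB2BGR))
    return c
def ray(c,uv,z):
    p=cv2.undistortPoints(np.array(uv,float).reshape(-1,1,2),c['K'],c['D']).reshape(-1,2)
    d=np.c_[p[:,0],-p[:,1],-np.ones(len(p))]@c['R'].T
    return c['P']+d*((z-c['P'][2])/d[:,2])[:,None]
def proj(c,X):
    q=(np.atleast_2d(X)-c['P'])@c['R']; q=q*[1,-1,-1]
    return cv2.projectPoints(q.reshape(-1,1,3),np.zeros(3),np.zeros(3),c['K'],c['D'])[0].reshape(-1,2)
E
python3 - <<'E'
from h import *
for n in('scene','side','wrist'):
    c=shot(n,n+'0.png'); print(n,c['fov_y'],c['P'].round(3),c['R'].round(2).tolist(),c['D'])
o=sensors.get_obs();print(o['tool_rot'],o['position'],o['time'],robot.tip_reach)
print(c['hand_eye'])
E
```

```text
pics
scene 50.06039306706404 [ 1.041 -0.375  0.855] [[0.66, -0.6, 0.46], [0.75, 0.54, -0.39], [-0.01, 0.6, 0.8]] [-0.08493487  0.          0.          0.          0.        ]
side 51.950768547484884 [0.366 0.743 0.863] [[-0.96, 0.19, -0.2], [-0.28, -0.7, 0.65], [-0.02, 0.68, 0.73]] [-0.09367566  0.          0.          0.          0.        ]
wrist 65.31793486018479 [0.155 0.611 0.384] [[0.37, -0.89, -0.28], [0.93, 0.35, 0.11], [-0.0, -0.3, 0.95]] [-0.05920974  0.          0.          0.          0.        ]
[ 1.88768034e-01  9.82021356e-01 -7.72995153e-04 -2.95654623e-04] [0.2314024  0.58001148 0.2438023 ] 0.15 0.022
[[ 1.18691704e-03  9.54298835e-01  2.98851677e-01  8.23729897e-02]
 [ 9.99999293e-01 -1.11261217e-03 -4.18775318e-04 -1.37058062e-04]
 [-6.71307853e-05  2.98851963e-01 -9.54299481e-01 -1.40408353e-01]
 [ 0.00000000e+00  0.00000000e+00  0.00000000e+00  1.00000000e+00]]
```

View pics/scene0.png

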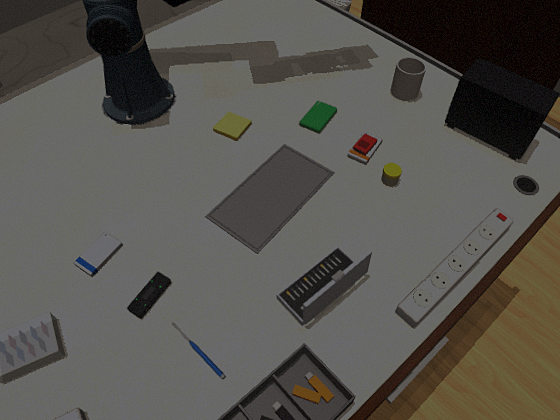

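View pics/side0.png

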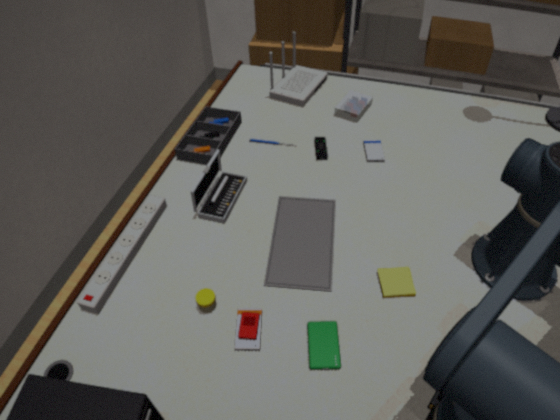

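The scene view shows the mat at (270,198), the blue drive at (98,254), the hub at (150,295), and the reader on the orange drive at (366,146). The jar is at (391,174), the screwdriver at (200,350) and the case at (325,285). The side view agrees. I'll measure by masks in both views.

```bash
cat >> h.py <<'E'
def rect(c,m,z,near=None):
    m=cv2.morphologyEx(m.astype(np.uint8)*255,cv2.MORPH_OPEN,np.ones((3,3)))
    cs,_=cv2.findContours(m,cv2.RETR_EXTERNAL,cv2.CHAIN_APPROX_NONE)
    cs=[k for k in cs if cv2.contourArea(k)>15]
    if near is not None: k=min(cs,key=lambda k:-cv2.pointPolygonTest(k,near,True))
    else: k=max(cs,key=cv2.contourArea)
    p=ray(c,k.reshape(-1,2),z)[:,:2]
    (x,y),(w,h),a=cv2.minAreaRect((p*1000).astype(np.float32))
    if w<h: w,h,a=h,w,a+90
    a=(a+90)%180-90
    return round(x,1),round(y,1),round(w,1),round(h,1),round(a,1) # long-axis angle, deg, from world x
def chans(c):
    h=cv2.cvtColor(cv2.GaussianBlur(c['img'],(3,3),0),cv2.COLOR_RGB2HSV).astype(int)
    return h[...,0],h[...,1],h[...,2]
E
python3 - <<'E'
from h import *
pts={'scene':dict(mat=(270,198),blue=(105,248),bband=(87,267),hub=(150,295),orange=(366,146),reader=(366,144),bank=(319,116),jar=(391,174),driver=(205,358)),
'side':dict(mat=(302,243),blue=(374,153),bband=(373,142),hub=(321,149),orange=(249,341),reader=(249,325),bank=(324,345),jar=(206,299),driver=(264,142))}
zz=dict(mat=.003,blue=.013,bband=.013,hub=.018,orange=.013,reader=.025,bank=.015,jar=.04,driver=.01)
for n in pts:
    c=shot(n);H,S,V=chans(c)
    for k,(u,v) in pts[n].items(): print(n,k,(H[v,u],S[v,u],V[v,u]),ray(c,[(u,v)],zz[k])[0].round(3))
    print('table',H[230,150],S[230,150],V[230,150], V[300,400])
E
```

```text
scene mat (np.int64(12), np.int64(18), np.int64(71)) [0.536 0.046 0.003]
scene blue (np.int64(113), np.int64(9), np.int64(109)) [ 0.402 -0.323  0.013]
scene bband (np.int64(108), np.int64(214), np.int64(93)) [ 0.419 -0.377  0.013]
scene hub (np.int64(0), np.int64(20), np.int64(26)) [ 0.569 -0.309  0.018]
scene orange (np.int64(2), np.int64(194), np.int64(63)) [0.581 0.339 0.013]
scene reader (np.int64(1), np.int64(189), np.int64(62)) [0.583 0.334 0.025]
scene bank (np.int64(67), np.int64(174), np.int64(79)) [0.42  0.328 0.015]
scene jar (np.int64(30), np.int64(198), np.int64(108)) [0.697 0.291 0.04 ]
scene driver (np.int64(109), np.int64(191), np.int64(95)) [ 0.746 -0.3    0.01 ]
table 40 7 106 104
side mat (np.int64(0), np.int64(5), np.int64(93)) [0.526 0.07  0.003]
side blue (np.int64(102), np.int64(9), np.int64(142)) [ 0.397 -0.325  0.013]
side bband (np.int64(111), np.int64(95), np.int64(129)) [ 0.408 -0.379  0.013]
side hub (np.int64(130), np.int64(33), np.int64(23)) [ 0.558 -0.295  0.018]
side orange (np.int64(116), np.int64(13), np.int64(138)) [0.566 0.366 0.013]
side reader (np.int64(1), np.int64(230), np.int64(111)) [0.575 0.336 0.025]
side bank (np.int64(68), np.int64(163), np.int64(114)) [0.41  0.333 0.015]
side jar (np.int64(31), np.int64(200), np.int64(140)) [0.684 0.309 0.04 ]
side driver (np.int64(110), np.int64(92), np.int64(103)) [ 0.744 -0.293  0.01 ]
table 15 15 68 139
```

Run:
```python
from h import *
c=shot('scene');H,S,V=chans(c)
print('mat',rect(c,(V<90)&(S<60),.003,(270,198)))
print('hub',rect(c,V<60,.018,(150,295)))
red=((H<6)|(H>174))&(S>150)&(V>40)
print('rdr',rect(c,red,.025,(366,144)))
print('bank',rect(c,(abs(H-67)<12)&(S>100),.015,(319,116)))
c=shot('side');H,S,V=chans(c)
print('mat',rect(c,(V<115)&(S<60),.003,(302,243)))
print('hub',rect(c,V<70,.018,(321,149)))
red=((H<8)|(H>172))&(S>150)&(V>40)
print('rdr',rect(c,red,.025,(249,325)))
print('bank',rect(c,(abs(H-67)<12)&(S>100),.015,(324,345)))
o=sensors.get_obs();T=R.from_quat(o['tool_rot']).as_matrix();print(T.round(2))
# blue drive corners by hand
for n,p in (('scene',[(106,234),(123,242),(92,275),(75,266)]),):
    print(ray(shot(n),p,.013).round(3))
```

```text
mat (528.8, 58.6, 303.5, 162.9, -80.5)
hub (567.5, -308.8, 100.7, 42.5, -73.3)
rdr (579.5, 334.0, 63.5, 37.5, -81.4)
bank (417.0, 326.6, 110.8, 64.5, -73.5)
mat (528.4, 57.3, 302.6, 160.0, -80.5)
hub (561.8, -301.0, 109.6, 33.4, -73.4)
rdr (575.8, 336.2, 60.2, 36.2, -78.0)
bank (412.3, 331.8, 105.0, 62.5, -73.8)
[[-0.93  0.37 -0.  ]
 [ 0.37  0.93 -0.  ]
 [ 0.   -0.   -1.  ]]
[[ 0.371 -0.303  0.013]
 [ 0.416 -0.285  0.013]
 [ 0.444 -0.378  0.013]
 [ 0.399 -0.397  0.013]]
```

```bash
cat >> h.py <<'E'
def wrap(a,p=2*np.pi): return (a+p/2)%p-p/2
def pose():
    o=sensors.get_obs();T=R.from_quat(o['tool_rot']).as_matrix()
    return np.array(o['position']),T,np.arctan2(T[1,1],T[0,1]),o
def plan(x,y,z,psi,n,dec=0,start=None):
    "rows in tool axes from the present (or given x,y,z,psi) pose to a tool-down pose, mm and deg given"
    if start is None:
        p,_,a,_=pose();p=p*1000
    else: p,a=np.array(start[:3],float),np.radians(start[3])
    t=np.array([x,y,z],float);d=wrap(np.radians(psi)-a);rows=[]
    for i in range(n):
        w=(t-p)/(n-i);ty=np.array([np.cos(a),np.sin(a),0]);tx=np.array([-np.sin(a),np.cos(a),0])
        tz=np.array([0,0,-1.]);r=[round(float(v),dec) for v in (w@tx,w@ty,-w[2])]
        p=p+r[0]*tx+r[1]*ty+r[2]*tz
        g=round(-d/n,3);a-=g
        rows.append([int(v) if dec==0 else v for v in r]+[0,0,g])
    for k in range(0,n,8): print(rows[k:k+8])
    print('end',p.round(1),round(np.degrees(a),1));return p,a
def st():
    p,T,a,o=pose();print('t',round(o['time'],2),'pos',(p*1000).round(1),'psi',round(np.degrees(a),2),'tilt',T[:,2].round(4),'w',round(o['grip_width']*1000,1),'F',np.round(o['ft_force'],1),'q',np.round(o['q'],2))
E
python3 -c "
from h import *
plan(565,-260,230,16.6,24)"
```

```text
[[-26, -27, 1, 0, 0, np.float64(0.038)], [-27, -26, 1, 0, 0, np.float64(0.038)], [-28, -25, 1, 0, 0, np.float64(0.038)], [-29, -24, 1, 0, 0, np.float64(0.038)], [-30, -23, 1, 0, 0, np.float64(0.038)], [-31, -22, 0, 0, 0, np.float64(0.038)], [-31, -21, 1, 0, 0, np.float64(0.038)], [-32, -20, 0, 0, 0, np.float64(0.038)]]
[[-33, -18, 1, 0, 0, np.float64(0.038)], [-34, -17, 0, 0, 0, np.float64(0.038)], [-34, -16, 1, 0, 0, np.float64(0.038)], [-35, -15, 0, 0, 0, np.float64(0.038)], [-35, -13, 1, 0, 0, np.float64(0.038)], [-36, -12, 0, 0, 0, np.float64(0.038)], [-36, -11, 1, 0, 0, np.float64(0.038)], [-37, -9, 0, 0, 0, np.float64(0.038)]]
[[-37, -8, 1, 0, 0, np.float64(0.038)], [-37, -6, 0, 0, 0, np.float64(0.038)], [-37, -5, 1, 0, 0, np.float64(0.038)], [-37, -4, 0, 0, 0, np.float64(0.038)], [-38, -2, 1, 0, 0, np.float64(0.038)], [-38, -1, 0, 0, 0, np.float64(0.038)], [-37, 1, 1, 0, 0, np.float64(0.038)], [-38, 3, 0, 0, 0, np.float64(0.038)]]
end [ 565.4 -260.2  230.4] 16.0
```

Request:
{"fn": "drive_tool", "kwargs": {"deltas": [[[-26,-27,1,0,0,0.038],[-27,-26,1,0,0,0.038],[-28,-25,1,0,0,0.038],[-29,-24,1,0,0,0.038],[-30,-23,1,0,0,0.038],[-31,-22,0,0,0,0.038],[-31,-21,1,0,0,0.038],[-32,-20,0,0,0,0.038]]], "gripper": 100}}

```text
time: 1.07
position: [0.344, 0.2993, 0.2387]
tool_rot: [0.336, 0.942, 0.0, 0.0]
ft_force: [-0.2, -0.0, -0.1]
grip_width: 0.087
grip_force: 0.0
```

Request:
{"fn": "drive_tool", "kwargs": {"deltas": [[[-33,-18,1,0,0,0.038],[-34,-17,0,0,0,0.038],[-34,-16,1,0,0,0.038],[-35,-15,0,0,0,0.038],[-35,-13,1,0,0,0.038],[-36,-12,0,0,0,0.038],[-36,-11,1,0,0,0.038],[-37,-9,0,0,0,0.038]]]}}

```text
time: 1.73
position: [0.455, 0.0179, 0.2347]
tool_rot: [0.475, 0.88, 0.0, 0.0]
ft_force: [0.5, 0.3, 0.1]
grip_width: 0.087
grip_force: 0.0
```

Request:
{"fn": "drive_tool", "kwargs": {"deltas": [[[-37,-8,1,0,0,0.038],[-37,-6,0,0,0,0.038],[-37,-5,1,0,0,0.038],[-37,-4,0,0,0,0.038],[-38,-2,1,0,0,0.038],[-38,-1,0,0,0,0.038],[-37,1,1,0,0,0.038],[-38,3,0,0,0,0.038]]]}}

```text
time: 2.4
position: [0.5656, -0.2619, 0.2304]
tool_rot: [0.603, 0.798, 0.0, -0.0]
ft_force: [0.1, 0.2, -0.6]
grip_width: 0.0872
grip_force: 0.0
```

```bash
python3 -c "
from h import *
st();c=shot('wrist','w1.png');st()
print(proj(c,[[.565,-.305,.018],[.408,-.341,.013],[.745,-.3,.01]]).round())"
```

```text
t 2.4 pos [ 565.6 -261.9  230.4] psi 15.85 tilt [-3.e-04  4.e-04 -1.e+00] w 87.2 F [ 0.1  0.2 -0.6] q [-0.61  0.54  1.45  0.    1.15 -0.89]
t 2.45 pos [ 569.5 -270.4  230.9] psi 15.58 tilt [ 0.0069 -0.0089 -0.9999] w 86.9 F [ 3.8 -5.6  0.4] q [-0.62  0.55  1.44 -0.    1.14 -0.89]
[[262. 222.]
 [124. 214.]
 [406. 254.]]
```

View pics/w1.png

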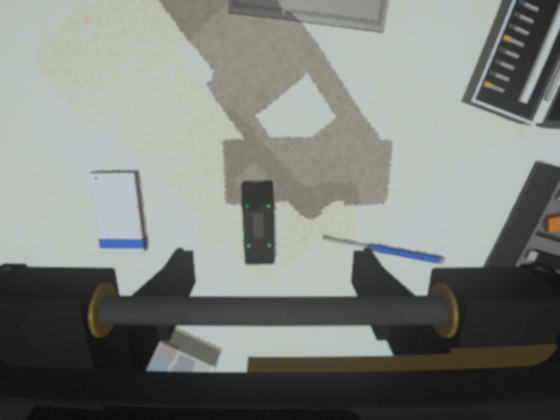

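The wrist view has the hub at (258,222), the blue drive at (119,210) with its band toward the bottom of the picture, and the screwdriver from (325,238) to (440,260). I'll measure again now the arm has settled.

Run:
```python
from h import *
shot('wrist');c=shot('wrist','w2.png');st()
H,S,V=chans(c)
u,v=proj(c,[.565,-.305,.018])[0].astype(int)
print(u,v,V[v,u-60],V[v,u]); 
for t in(60,75):print('hub',rect(c,V<t,.018,(int(u),int(v))))
u,v=proj(c,[.412,-.36,.013])[0].astype(int)
print(V[v,u],V[v,u-60],S[v,u])
g=cv2.cvtColor(c['img'],cv2.COLOR_RGB2GRAY);print(g[v,u-60:u+60:3])
b=(abs(H-110)<12)&(S>100);print('band',rect(c,b,.013,tuple(int(q) for q in proj(c,[.417,-.383,.013])[0])))
```

```text
t 2.55 pos [ 566.3 -263.3  230.2] psi 15.8 tilt [ 0.0014 -0.0011 -1.    ] w 87.1 F [-0.2  1.2 -0.5] q [-0.61  0.54  1.45 -0.    1.15 -0.89]
260 216 195 84
hub (552.3, -278.3, 33.9, 31.4, -71.5)
hub (560.7, -307.8, 96.1, 33.5, -74.3)
202 195 19
[193 191 192 192 191 192 192 191 191 192 191 192 192 193 194 193 193 194
 193 194 193 193 194 193 193 169  92 161 193 192 193 192 193 193 193 192
 193 194 193 192]
band (410.4, -379.4, 54.5, 9.1, 16.0)
```

```bash
python3 -c "
from h import *
plan(562,-306,26,16,8)"
```

```text
[[-5, -2, 26, 0, 0, np.float64(-0.0)], [-5, -2, 25, 0, 0, np.float64(-0.0)], [-5, -2, 26, 0, 0, np.float64(-0.0)], [-5, -2, 25, 0, 0, np.float64(-0.0)], [-5, -2, 26, 0, 0, np.float64(-0.0)], [-5, -2, 25, 0, 0, np.float64(-0.0)], [-5, -2, 26, 0, 0, np.float64(-0.0)], [-5, -2, 25, 0, 0, np.float64(-0.0)]]
end [ 561.8 -306.2   26.2] 15.8
```

Request:
{"fn": "drive_tool", "kwargs": {"deltas": [[[-20,-8,20,0,0,0],[-20,-8,30,0,0,0],[0,0,40,0,0,0],[0,0,40,0,0,0],[0,0,40,0,0,0],[0,0,25,0,0,0],[0,0,9,0,0,0],[0,0,0,0,0,0]]], "gripper": 70}}

```text
time: 3.22
position: [0.5594, -0.3006, 0.0249]
tool_rot: [0.601, 0.799, 0.0, -0.003]
ft_force: [1.0, 0.5, 0.4]
grip_width: 0.0614
grip_force: 0.0
```

Request:
{"fn": "drive_tool", "kwargs": {"deltas": [[[0,0,0,0,0,0],[0,0,0,0,0,0],[0,0,0,0,0,0],[0,0,0,0,0,0],[0,0,0,0,0,0]]], "gripper": 0, "squeeze": 20}}

```text
time: 3.63
position: [0.5614, -0.3032, 0.0276]
tool_rot: [0.602, 0.799, -0.0, 0.001]
ft_force: [1.1, 0.8, 6.4]
grip_width: 0.0358
grip_force: 20.0
```

```bash
python3 -c "
from h import *
st();c=shot('side','s1.png')
p,_,a,_=pose()
print('lift then');q=plan(528.5,58,100,99.5,16,start=(p[0]*1000,p[1]*1000,p[2]*1000+80,np.degrees(a)))"
```

```text
t 3.63 pos [ 561.4 -303.2   27.6] psi 16.0 tilt [ 1.e-03 -9.e-04 -1.e+00] w 35.8 F [1.1 0.8 6.4] q [-0.67  0.83  1.53 -0.    0.78 -0.95]
lift then
[[22, 4, 0, 0, 0, np.float64(-0.091)], [22, 6, 1, 0, 0, np.float64(-0.091)], [21, 8, 0, 0, 0, np.float64(-0.091)], [20, 10, 1, 0, 0, np.float64(-0.091)], [19, 12, 0, 0, 0, np.float64(-0.091)], [18, 14, 1, 0, 0, np.float64(-0.091)], [17, 15, 0, 0, 0, np.float64(-0.091)], [15, 17, 1, 0, 0, np.float64(-0.091)]]
[[14, 18, 0, 0, 0, np.float64(-0.091)], [12, 19, 1, 0, 0, np.float64(-0.091)], [10, 20, 0, 0, 0, np.float64(-0.091)], [9, 21, 1, 0, 0, np.float64(-0.091)], [7, 22, 0, 0, 0, np.float64(-0.091)], [4, 22, 1, 0, 0, np.float64(-0.091)], [2, 23, 0, 0, 0, np.float64(-0.091)], [1, 23, 1, 0, 0, np.float64(-0.091)]]
end [528.3  57.9  99.6] 99.4
```

Request:
{"fn": "drive_tool", "kwargs": {"deltas": [[[0,0,-10,0,0,0],[0,0,-30,0,0,0],[0,0,-30,0,0,0],[0,0,-10,0,0,0],[0,0,0,0,0,0]]]}}

```text
time: 4.1
position: [0.563, -0.3045, 0.1103]
tool_rot: [0.602, 0.799, -0.0, 0.004]
ft_force: [1.3, -0.1, -2.3]
grip_width: 0.0358
grip_force: 20.0
```

Request:
{"fn": "drive_tool", "kwargs": {"deltas": [[[22,4,0,0,0,-0.091],[22,6,1,0,0,-0.091],[21,8,0,0,0,-0.091],[20,10,1,0,0,-0.091],[19,12,0,0,0,-0.091],[18,14,1,0,0,-0.091],[17,15,0,0,0,-0.091],[15,17,1,0,0,-0.091]]]}}

```text
time: 4.77
position: [0.5437, -0.1217, 0.1012]
tool_rot: [0.276, 0.961, 0.0, -0.001]
ft_force: [0.4, -0.2, -1.2]
grip_width: 0.036
grip_force: 20.0
```

Request:
{"fn": "drive_tool", "kwargs": {"deltas": [[[14,18,0,0,0,-0.091],[12,19,1,0,0,-0.091],[10,20,0,0,0,-0.091],[9,21,1,0,0,-0.091],[7,22,0,0,0,-0.091],[4,22,1,0,0,-0.091],[2,23,0,0,0,-0.091],[1,23,1,0,0,-0.091]]]}}

```text
time: 5.43
position: [0.5271, 0.0592, 0.0974]
tool_rot: [-0.084, 0.996, 0.0, -0.001]
ft_force: [1.2, 0.1, -1.0]
grip_width: 0.0362
grip_force: 20.0
```

```bash
python3 -c "
from h import *
shot('wrist');shot('wrist');st();c=shot('wrist','w3.png')
print(proj(c,[[.5285,.058,.003]]))
plan(528.5,58,31,99.5,4)"
```

```text
t 5.53 pos [525.6  61.   97.2] psi 99.68 tilt [-0.0044  0.0011 -1.    ] w 35.9 F [-1.  -0.3 -1.7] q [-0.1   0.63  1.79  0.    0.73 -1.84]
[[268.28690217 225.67848867]]
[[0, 0, 17, 0, 0, np.float64(0.0)], [-1, -1, 16, 0, 0, np.float64(0.0)], [0, 0, 17, 0, 0, np.float64(0.0)], [-1, -1, 16, 0, 0, np.float64(0.0)]]
end [528.8  57.9  31.4] 99.5
```

View pics/w3.png

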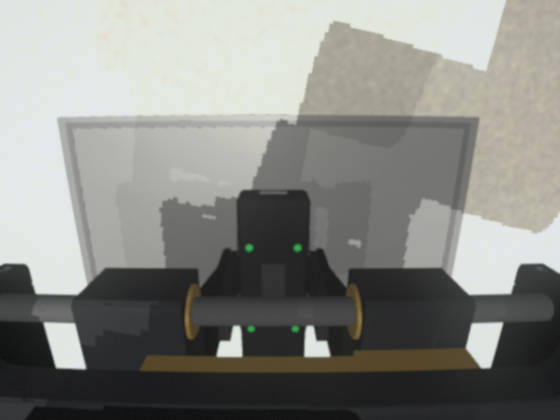

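```bash
python3 -c "
from h import *
shot('wrist');p,T,a,o=pose();c=shot('wrist')
for q in ray(c,[(241,192),(306,192),(249,247),(298,247),(250,328),(295,328)],p[2]-.0096): print(((q-p)@T*1000).round(1))
plan(528.5,58,31,99.5,4)
g=ray(c,[(62,118),(477,119)],.003);print(g)"
```

```text
[ 44.9 -15.3   9.7]
[44.9 15.4  9.7]
[ 16.7 -12.1   9.6]
[16.7 12.3  9.6]
[-31.3 -12.6   9.5]
[-31.3  11.9   9.5]
[[0, 0, 17, 0, 0, np.float64(-0.001)], [0, 0, 17, 0, 0, np.float64(-0.001)], [0, 0, 16, 0, 0, np.float64(-0.001)], [-1, 0, 17, 0, 0, np.float64(-0.001)]]
end [528.7  57.9  30.8] 99.6
[[ 0.47474434 -0.10240401  0.003     ]
 [ 0.42682915  0.18869528  0.003     ]]
```

Request:
{"fn": "drive_tool", "kwargs": {"deltas": [[[3,0,15,0,0,-0.001],[3,0,20,0,0,-0.001],[0,0,18,0,0,0],[0,0,9,0,0,0],[0,0,2,0,0,0],[0,0,2,0,0,0],[0,0,0,0,0,0],[0,0,0,0,0,0]]]}}

```text
time: 6.35
position: [0.5228, 0.0568, 0.0332]
tool_rot: [-0.083, 0.997, -0.0, 0.001]
ft_force: [0.6, -0.1, -0.8]
grip_width: 0.0359
grip_force: 20.0
```

```bash
python3 -c "
from h import *
st()"
```

```text
t 6.35 pos [522.8  56.8  33.2] psi 99.49 tilt [ 1.6e-03 -2.0e-04 -1.0e+00] w 35.9 F [ 0.6 -0.1 -0.8] q [-0.1   0.74  1.83 -0.    0.57 -1.84]
```

Request:
{"fn": "drive_tool", "kwargs": {"deltas": [[[0,0,1,0,0,0],[0,0,1,0,0,0],[0,0,0.5,0,0,0],[0,0,0,0,0,0]]]}}

```text
time: 6.68
position: [0.5224, 0.0571, 0.0305]
tool_rot: [-0.083, 0.997, -0.0, 0.0]
ft_force: [-0.3, 0.8, 3.3]
grip_width: 0.0356
grip_force: 20.0
```

Request:
{"fn": "drive_tool", "kwargs": {"deltas": [[[0,0,0,0,0,0],[0,0,0,0,0,0],[0,0,0,0,0,0],[0,0,0,0,0,0]]], "gripper": 62}}

```text
time: 7.02
position: [0.5221, 0.0571, 0.03]
tool_rot: [-0.083, 0.997, 0.0, -0.0]
ft_force: [-0.2, -0.7, -0.5]
grip_width: 0.0514
grip_force: 0.0
```

Request:
{"fn": "drive_tool", "kwargs": {"deltas": [[[0,0,-10,0,0,0],[0,0,-25,0,0,0],[0,0,-35,0,0,0],[0,0,-40,0,0,0],[0,0,-40,0,0,0],[0,0,-30,0,0,0],[0,0,0,0,0,0]]]}}

```text
time: 7.6
position: [0.5259, 0.0569, 0.2171]
tool_rot: [-0.083, 0.997, -0.001, 0.007]
ft_force: [0.6, 0.2, 1.1]
grip_width: 0.0539
grip_force: 0.0
```

Run:
```python
from h import *
st();shot('wrist');shot('wrist');c=shot('wrist','w4.png')
p=[proj(c,[.5285,.058,.021])[0]];print(p)
H,S,V=chans(c);u,v=map(int,p[0]);print(V[v-60:v+60:6,u],V[v,u-60:u+60:6])
plan(410,-295,200,16,16)
```

```text
t 7.6 pos [525.9  56.9 217.1] psi 99.54 tilt [ 0.0141 -0.0015 -0.9999] w 53.9 F [0.6 0.2 1.1] q [-0.1   0.43  1.71  0.    0.98 -1.84]
[array([273.04886352, 196.26399002])]
[193 160 100  62  60  58  56  54  63  66  64  63  63  49  50  51  54  59
 118 109] [113 113 112 112 111 111 111 101  52  57  64  57  49  94 113 108 111 114
 107 116]
[[11, -21, 1, 0, 0, np.float64(0.091)], [9, -21, 1, 0, 0, np.float64(0.091)], [7, -22, 1, 0, 0, np.float64(0.091)], [4, -23, 1, 0, 0, np.float64(0.091)], [2, -23, 1, 0, 0, np.float64(0.091)], [0, -23, 0, 0, 0, np.float64(0.091)], [-2, -23, 1, 0, 0, np.float64(0.091)], [-4, -23, 0, 0, 0, np.float64(0.091)]]
[[-6, -22, 1, 0, 0, np.float64(0.091)], [-8, -22, 0, 0, 0, np.float64(0.091)], [-10, -21, 1, 0, 0, np.float64(0.091)], [-11, -20, 0, 0, 0, np.float64(0.091)], [-13, -19, 1, 0, 0, np.float64(0.091)], [-15, -17, 0, 0, 0, np.float64(0.091)], [-16, -16, 1, 0, 0, np.float64(0.091)], [-18, -15, 0, 0, 0, np.float64(0.091)]]
end [ 409.9 -295.1  200.4] 16.1
```

View pics/w4.png

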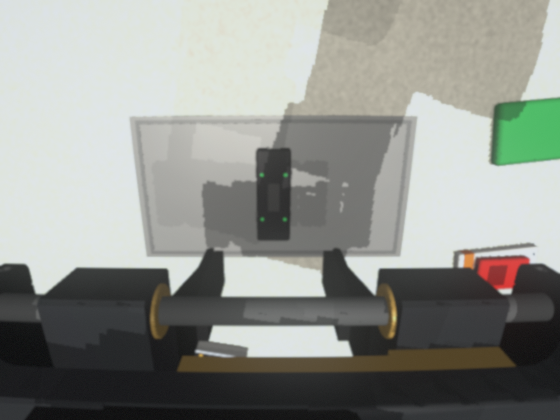

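The hub stands square on the mat with its corners at about (257,149) and (289,240). The mat corners are at (131,117), (417,117), (401,256) and (148,256). I'll compute these positions while planning the blue drive.

Run:
```python
from h import *
c=shot('wrist')
m=ray(c,[(131,117),(417,117),(401,256),(148,256)],.003);print((m*1000).round(),'mat ctr',m.mean(0)*1000)
h=ray(c,[(257,149),(290,149),(289,240),(257,240)],.021);print((h*1000).round(),'hub ctr',h.mean(0)*1000)
ax=(h[2]+h[3]-h[0]-h[1]);print('hub ang',np.degrees(np.arctan2(ax[1],ax[0])))
```

```text
[[ 471. -100.    3.]
 [ 422.  192.    3.]
 [ 577.  219.    3.]
 [ 627.  -74.    3.]] mat ctr [524.35010169  59.24231759   3.        ]
[[481.  34.  21.]
 [475.  67.  21.]
 [572.  83.  21.]
 [577.  49.  21.]] hub ctr [526.31578539  58.30816364  21.        ]
hub ang 9.306285118126652
```

Request:
{"fn": "drive_tool", "kwargs": {"deltas": [[[11,-21,1,0,0,0.091],[9,-21,1,0,0,0.091],[7,-22,1,0,0,0.091],[4,-23,1,0,0,0.091],[2,-23,1,0,0,0.091],[0,-23,0,0,0,0.091],[-2,-23,1,0,0,0.091],[-4,-23,0,0,0,0.091]]], "gripper": 95}}

```text
time: 8.47
position: [0.4652, -0.1203, 0.202]
tool_rot: [0.279, 0.96, 0.001, -0.003]
ft_force: [0.6, -0.1, 0.9]
grip_width: 0.0822
grip_force: 0.0
```

Request:
{"fn": "drive_tool", "kwargs": {"deltas": [[[-6,-22,1,0,0,0.091],[-8,-22,0,0,0,0.091],[-10,-21,1,0,0,0.091],[-11,-20,0,0,0,0.091],[-13,-19,1,0,0,0.091],[-15,-17,0,0,0,0.091],[-16,-16,1,0,0,0.091],[-18,-15,0,0,0,0.091]]]}}

```text
time: 9.13
position: [0.409, -0.295, 0.1978]
tool_rot: [0.603, 0.798, 0.001, -0.003]
ft_force: [-0.9, -0.0, -1.1]
grip_width: 0.0828
grip_force: 0.0
```

Run:
```python
from h import *
shot('wrist');shot('wrist');c=shot('wrist','w5.png');st()
```

```text
t 9.28 pos [ 409.4 -295.7  198.2] psi 15.98 tilt [-0.0025  0.003  -1.    ] w 82.7 F [-0.5  0.3 -0.8] q [-0.85  0.44  1.78  0.    0.93 -1.13]
```

View pics/w5.png

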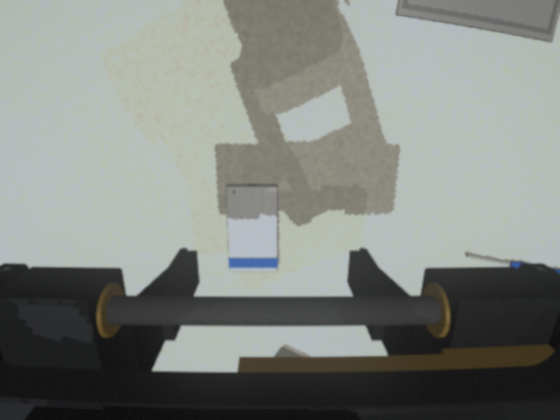

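The blue drive's corners are at (227,184), (277,184), (279,269) and (229,269), with its band at the bottom of the picture.

Run:
```python
from h import *
c=shot('wrist');h=ray(c,[(227,184),(277,184),(279,269),(229,269)],.013)*1000
print(h.round(),h.mean(0).round(1));ax=h[0]+h[1]-h[2]-h[3];a=np.degrees(np.arctan2(ax[1],ax[0]));print(a-90,np.linalg.norm(ax)/2)
m=h.mean(0);plan(m[0],m[1],60,a-90,6)
```

```text
[[ 362. -299.   13.]
 [ 410. -285.   13.]
 [ 439. -377.   13.]
 [ 386. -392.   13.]] [ 399.4 -338.3   13. ]
16.264515435505416 95.82093980381096
[[-7, -4, 23, 0, 0, np.float64(-0.001)], [-6, -4, 23, 0, 0, np.float64(-0.001)], [-7, -3, 23, 0, 0, np.float64(-0.001)], [-6, -4, 23, 0, 0, np.float64(-0.001)], [-7, -3, 23, 0, 0, np.float64(-0.001)], [-6, -4, 23, 0, 0, np.float64(-0.001)]]
end [ 399.2 -338.1   60.4] 16.4
```

Request:
{"fn": "drive_tool", "kwargs": {"deltas": [[[-20,-10,20,0,0,0],[-20,-10,30,0,0,0],[0,0,40,0,0,0],[0,0,40,0,0,0],[0,0,25,0,0,0],[0,0,13,0,0,0],[0,0,4,0,0,0],[0,0,0,0,0,0]]]}}

```text
time: 10.0
position: [0.4019, -0.337, 0.0265]
tool_rot: [0.6, 0.8, 0.001, -0.002]
ft_force: [-0.3, 0.3, 0.1]
grip_width: 0.0824
grip_force: 0.0
```

Request:
{"fn": "drive_tool", "kwargs": {"deltas": [[[0,0,0,0,0,0],[0,0,0,0,0,0],[0,0,0,0,0,0]]]}}

```text
time: 10.25
position: [0.4031, -0.3395, 0.0294]
tool_rot: [0.601, 0.799, -0.0, 0.001]
ft_force: [-0.6, 0.4, -0.5]
grip_width: 0.0827
grip_force: 0.0
```

Request:
{"fn": "drive_tool", "kwargs": {"deltas": [[[0,0,3,0,0,0],[0,0,2,0,0,0],[0,0,0,0,0,0]]]}}

```text
time: 10.5
position: [0.4024, -0.3392, 0.0232]
tool_rot: [0.601, 0.799, -0.0, 0.0]
ft_force: [0.3, -0.1, -0.8]
grip_width: 0.0824
grip_force: 0.0
```

Request:
{"fn": "drive_tool", "kwargs": {"deltas": [[[0,0,0,0,0,0],[0,0,0,0,0,0],[0,0,0,0,0,0],[0,0,0,0,0,0],[0,0,0,0,0,0],[0,0,0,0,0,0]]], "gripper": 0, "squeeze": 25}}

```text
time: 11.0
position: [0.4022, -0.3391, 0.0231]
tool_rot: [0.601, 0.799, -0.0, -0.0]
ft_force: [-1.1, -0.7, 0.4]
grip_width: 0.0537
grip_force: 25.0
```

Request:
{"fn": "drive_tool", "kwargs": {"deltas": [[[0,0,-10,0,0,0],[0,0,-25,0,0,0],[0,0,-30,0,0,0],[0,0,-20,0,0,0],[0,0,0,0,0,0],[0,0,0,0,0,0]]]}}

```text
time: 11.5
position: [0.4029, -0.3397, 0.1095]
tool_rot: [0.601, 0.799, -0.0, 0.002]
ft_force: [-0.8, -0.4, -1.6]
grip_width: 0.054
grip_force: 25.0
```

Run:
```python
from h import *
st();shot('wrist');p,T,a,o=pose();c=shot('wrist','w6.png')
# outline of drive's near end on its top plane, in tool coordinates
H,S,V=chans(c);np.save('v.npy',V)
q=T@np.array([.049,0,0.012])+p;print(proj(c,q))
u,v=map(int,proj(c,q)[0]);print(V[v-30:v+30:2,u-12])
for k in range(-40,41,2):pass
plan(514.5,141.5,110,99.5,24)
```

```text
t 11.5 pos [ 402.9 -339.7  109.5] psi 16.1 tilt [ 0.0021 -0.0026 -1.    ] w 54.0 F [-0.8 -0.4 -1.6] q [-0.91  0.6   1.8   0.    0.74 -1.19]
[[272.43884548 182.1913856 ]]
[149 150 154 155 155 154 154 153 152 152 153 152 152 151 150 148 140 110
 103 120 141 153 158 159 159 158 158 159 158 158]
[[18, 10, 0, 0, 0, np.float64(-0.061)], [17, 11, 0, 0, 0, np.float64(-0.061)], [17, 12, 0, 0, 0, np.float64(-0.061)], [16, 13, 0, 0, 0, np.float64(-0.061)], [15, 14, 0, 0, 0, np.float64(-0.061)], [14, 15, 0, 0, 0, np.float64(-0.061)], [13, 16, 0, 0, 0, np.float64(-0.061)], [12, 17, 0, 0, 0, np.float64(-0.061)]]
[[11, 17, 0, 0, 0, np.float64(-0.061)], [10, 18, 0, 0, 0, np.float64(-0.061)], [9, 18, 0, 0, 0, np.float64(-0.061)], [8, 19, 0, 0, 0, np.float64(-0.061)], [7, 19, 0, 0, 0, np.float64(-0.061)], [5, 20, 0, 0, 0, np.float64(-0.061)], [4, 20, 0, 0, 0, np.float64(-0.061)], [3, 20, 0, 0, 0, np.float64(-0.061)]]
[[2, 21, 0, 0, 0, np.float64(-0.061)], [0, 21, 0, 0, 0, np.float64(-0.061)], [-1, 21, 0, 0, 0, np.float64(-0.061)], [-2, 20, 0, 0, 0, np.float64(-0.061)], [-3, 20, -1, 0, 0, np.float64(-0.061)], [-5, 20, 0, 0, 0, np.float64(-0.061)], [-6, 20, -1, 0, 0, np.float64(-0.061)], [-7, 19, 0, 0, 0, np.float64(-0.061)]]
end [514.9 141.3 109.6] 100.0
```

Request:
{"fn": "drive_tool", "kwargs": {"deltas": [[[18,10,0,0,0,-0.061],[17,11,0,0,0,-0.061],[17,12,0,0,0,-0.061],[16,13,0,0,0,-0.061],[15,14,0,0,0,-0.061],[14,15,0,0,0,-0.061],[13,16,0,0,0,-0.061],[12,17,0,0,0,-0.061]]]}}

```text
time: 12.27
position: [0.439, -0.1772, 0.1067]
tool_rot: [0.389, 0.921, 0.0, -0.002]
ft_force: [0.5, -0.2, -2.1]
grip_width: 0.0537
grip_force: 25.0
```

Request:
{"fn": "drive_tool", "kwargs": {"deltas": [[[11,17,0,0,0,-0.061],[10,18,0,0,0,-0.061],[9,18,0,0,0,-0.061],[8,19,0,0,0,-0.061],[7,19,0,0,0,-0.061],[5,20,0,0,0,-0.061],[4,20,0,0,0,-0.061],[3,20,0,0,0,-0.061]]]}}

```text
time: 12.93
position: [0.4758, -0.0186, 0.1067]
tool_rot: [0.155, 0.988, 0.0, -0.002]
ft_force: [0.7, -0.4, -0.9]
grip_width: 0.0533
grip_force: 25.0
```

Request:
{"fn": "drive_tool", "kwargs": {"deltas": [[[2,21,0,0,0,-0.061],[0,21,0,0,0,-0.061],[-1,21,0,0,0,-0.061],[-2,20,0,0,0,-0.061],[-3,20,0,0,0,-0.061],[-5,20,0,0,0,-0.061],[-6,20,0,0,0,-0.061],[-7,19,0,0,0,-0.061]]]}}

```text
time: 13.6
position: [0.5143, 0.1417, 0.1064]
tool_rot: [-0.089, 0.996, 0.0, -0.002]
ft_force: [0.8, 0.2, -1.3]
grip_width: 0.0536
grip_force: 25.0
```

Run:
```python
from h import *
shot('wrist');shot('wrist');p,T,a,o=pose();c=shot('wrist','w7.png');st()
plan(514.5,141.8,40,99.5,4)
V=cv2.cvtColor(c['img'],cv2.COLOR_RGB2GRAY)
for tx in range(36,60,2):
    q=[T@np.array([tx*.001,ty*.001,.0101])+p for ty in(-15,-8,0,8,15)]
    print(tx,[int(V[int(v+.5),int(u+.5)]) for u,v in proj(c,q)])
```

```text
t 13.75 pos [514.5 141.7 106.6] psi 100.09 tilt [-2.7e-03 -2.0e-04 -1.0e+00] w 53.4 F [-0.3 -0.7 -1.2] q [ 0.06  0.62  1.78 -0.    0.75 -1.69]
[[0, 0, 17, 0, 0, np.float64(0.003)], [0, 0, 17, 0, 0, np.float64(0.003)], [0, 0, 16, 0, 0, np.float64(0.003)], [0, 0, 17, 0, 0, np.float64(0.003)]]
end [514.5 141.7  39.6] 99.4
36 [193, 191, 169, 168, 173]
38 [193, 192, 169, 169, 173]
40 [195, 192, 169, 169, 173]
42 [180, 189, 168, 169, 175]
44 [169, 166, 164, 162, 168]
46 [112, 112, 100, 110, 123]
48 [108, 107, 99, 105, 102]
50 [134, 120, 117, 116, 114]
52 [153, 120, 118, 116, 121]
54 [166, 121, 117, 116, 127]
56 [178, 120, 119, 117, 127]
58 [186, 120, 119, 117, 127]
```

View pics/w7.png

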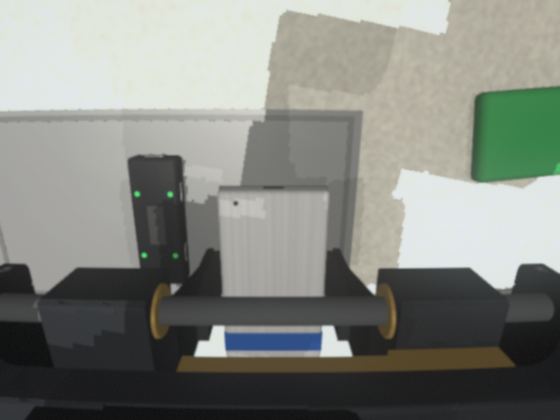

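The held drive's near edge is at (273,187), with the hub to its left at (158,215). I'll shift 3 mm along tool x and lower it.

Request:
{"fn": "drive_tool", "kwargs": {"deltas": [[[2,0,15,0,0,0.005],[1,0,25,0,0,0.005],[0,0,20,0,0,0],[0,0,10,0,0,0],[0,0,5,0,0,0],[0,0,2,0,0,0],[0,0,0,0,0,0],[0,0,0,0,0,0]]]}}

```text
time: 14.42
position: [0.5129, 0.14, 0.0317]
tool_rot: [-0.082, 0.997, -0.0, 0.001]
ft_force: [-0.3, -0.1, -1.5]
grip_width: 0.0537
grip_force: 25.0
```

```bash
python3 -c "
from h import *
st()"
```

```text
t 14.42 pos [512.9 140.   31.7] psi 99.39 tilt [ 0.0012  0.     -1.    ] w 53.7 F [-0.3 -0.1 -1.5] q [ 0.06  0.75  1.81 -0.    0.58 -1.68]
```

Request:
{"fn": "drive_tool", "kwargs": {"deltas": [[[0,1,2,0,0,0],[0,0,2,0,0,0],[0,0,1,0,0,0],[0,0,0,0,0,0],[0,0,0,0,0,0]]]}}

```text
time: 14.83
position: [0.5123, 0.1412, 0.0262]
tool_rot: [-0.082, 0.997, -0.0, 0.0]
ft_force: [0.2, -0.4, -0.5]
grip_width: 0.0536
grip_force: 25.0
```

Request:
{"fn": "drive_tool", "kwargs": {"deltas": [[[0,0,0,0,0,0],[0,0,0,0,0,0],[0,0,0,0,0,0],[0,0,0,0,0,0]]], "gripper": 80}}

```text
time: 15.17
position: [0.5124, 0.1411, 0.0262]
tool_rot: [-0.082, 0.997, -0.0, 0.0]
ft_force: [-0.2, -0.0, 0.5]
grip_width: 0.0681
grip_force: 0.0
```

Request:
{"fn": "drive_tool", "kwargs": {"deltas": [[[0,0,-10,0,0,0],[0,0,-25,0,0,0],[0,0,-35,0,0,0],[0,0,-40,0,0,0],[0,0,-40,0,0,0],[0,0,-25,0,0,0],[0,0,0,0,0,0]]]}}

```text
time: 15.75
position: [0.5158, 0.1415, 0.2077]
tool_rot: [-0.082, 0.997, -0.0, 0.007]
ft_force: [1.0, -0.4, -0.3]
grip_width: 0.0696
grip_force: 0.0
```

Run:
```python
from h import *
shot('wrist');shot('wrist');c=shot('wrist','w8.png');st()
plan(575,370,200,8,16)
```

```text
t 15.9 pos [511.6 141.1 201.3] psi 99.41 tilt [-2.e-04 -0.e+00 -1.e+00] w 69.6 F [-0.1  0.9  0.3] q [ 0.06  0.46  1.71 -0.    0.97 -1.68]
[[-6, 13, 0, 0, 0, np.float64(0.1)], [-5, 14, 0, 0, 0, np.float64(0.1)], [-3, 14, 0, 0, 0, np.float64(0.1)], [-2, 15, 0, 0, 0, np.float64(0.1)], [-1, 15, 0, 0, 0, np.float64(0.1)], [1, 15, 0, 0, 0, np.float64(0.1)], [2, 15, 0, 0, 0, np.float64(0.1)], [4, 14, 0, 0, 0, np.float64(0.1)]]
[[5, 14, 0, 0, 0, np.float64(0.1)], [7, 13, 0, 0, 0, np.float64(0.1)], [8, 13, 0, 0, 0, np.float64(0.1)], [9, 12, 0, 0, 0, np.float64(0.1)], [10, 11, 0, 0, 0, np.float64(0.1)], [12, 9, 0, 0, 0, np.float64(0.1)], [12, 8, 1, 0, 0, np.float64(0.1)], [13, 7, 0, 0, 0, np.float64(0.1)]]
end [575.  369.8 200.3] 7.7
```

View pics/w8.png

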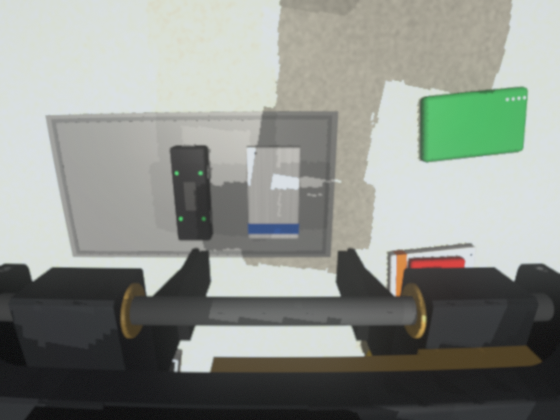

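The blue drive lies level with the hub on the mat, at (273,193) against the hub's (191,193). Next I'll go above the reader.

Request:
{"fn": "drive_tool", "kwargs": {"deltas": [[[-6,13,0,0,0,0.1],[-5,14,0,0,0,0.1],[-3,14,0,0,0,0.1],[-2,15,0,0,0,0.1],[-1,15,0,0,0,0.1],[1,15,0,0,0,0.1],[2,15,0,0,0,0.1],[4,14,0,0,0,0.1]]]}}

```text
time: 16.57
position: [0.5431, 0.2554, 0.1984]
tool_rot: [0.315, 0.949, -0.001, -0.002]
ft_force: [0.4, -0.4, -0.1]
grip_width: 0.0697
grip_force: 0.0
```

Request:
{"fn": "drive_tool", "kwargs": {"deltas": [[[5,14,0,0,0,0.1],[7,13,0,0,0,0.1],[8,13,0,0,0,0.1],[9,12,0,0,0,0.1],[10,11,0,0,0,0.1],[12,9,0,0,0,0.1],[12,8,1,0,0,0.1],[13,7,0,0,0,0.1]]]}}

```text
time: 17.23
position: [0.5742, 0.3697, 0.1968]
tool_rot: [0.66, 0.752, -0.003, -0.001]
ft_force: [0.1, -0.3, 0.2]
grip_width: 0.0696
grip_force: 0.0
```

Run:
```python
from h import *
shot('wrist');shot('wrist');c=shot('wrist','w9.png');st()
H,S,V=chans(c)
red=((H<8)|(H>172))&(S>150)&(V>40);print(rect(c,red,.025))
```

```text
t 17.38 pos [574.4 369.8 197.4] psi 7.95 tilt [-0.0041 -0.0021 -1.    ] w 69.5 F [-0.4 -0.3 -1. ] q [ 0.41  0.66  1.32 -0.    1.17  0.27]
(571.8, 350.5, 36.0, 25.4, 17.1)
```

View pics/w9.png

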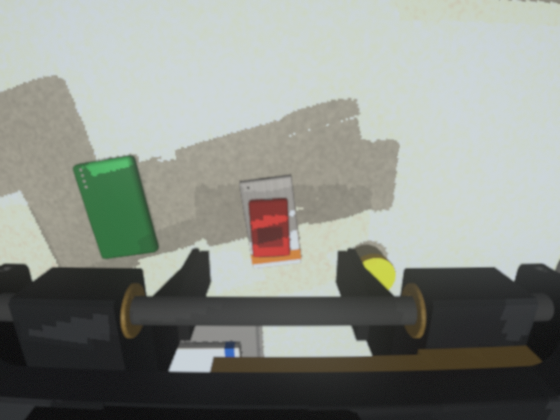

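The reader's corners are at (249,200), (288,198), (291,256) and (252,259). The orange drive's are at about (240,182), (291,176), (301,260) and (252,265), and the jar is at (378,268).

```bash
python3 - <<'E'
from h import *
c=shot('wrist')
for n,q,z in(('reader',[(249,200),(288,198),(291,256),(252,259)],.025),('orange',[(240,182),(291,176),(301,260),(252,265)],.013)):
    h=ray(c,q,z)*1000;print(n,h.round().tolist(),h.mean(0).round(1));ax=h[0]+h[1]-h[2]-h[3];print(np.degrees(np.arctan2(ax[1],ax[0]))-90,np.linalg.norm(ax)/2)
print(ray(c,[(378,268)],.04))
E
python3 - <<'E'
import cv2;i=cv2.imread('pics/w9.png')[150:280,200:420];cv2.imwrite('pics/w9c.png',cv2.resize(i,None,fx=3.5,fy=3.5,interpolation=cv2.INTER_CUBIC))
E
```

```text
reader [[551.0, 362.0, 25.0], [589.0, 369.0, 25.0], [602.0, 308.0, 25.0], [562.0, 298.0, 25.0]] [575.8 334.4  25. ]
10.605120938572185 63.67742116488354
orange [[539.0, 376.0, 13.0], [589.0, 389.0, 13.0], [615.0, 299.0, 13.0], [562.0, 285.0, 13.0]] [576.4 337.4  13. ]
15.018876423102057 93.69621069967727
[[0.68949029 0.31365745 0.04      ]]
```

View pics/w9c.png

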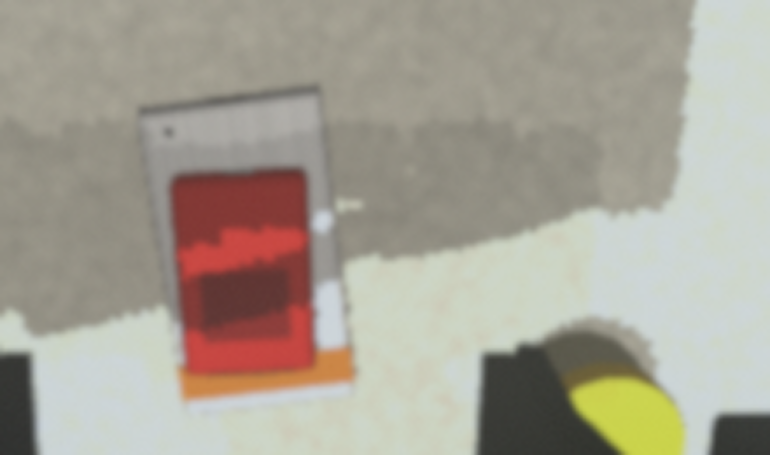

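Request:
{"fn": "drive_tool", "kwargs": {"deltas": [[[-18,-1,20,0,0,-0.026],[-18,-1,30,0,0,-0.026],[0,0,40,0,0,0],[0,0,35,0,0,0],[0,0,20,0,0,0],[0,0,10,0,0,0],[0,0,2,0,0,0],[0,0,0,0,0,0]]], "gripper": 75}}

```text
time: 18.1
position: [0.5789, 0.3333, 0.0428]
tool_rot: [0.638, 0.77, -0.0, -0.0]
ft_force: [0.6, 0.4, -0.8]
grip_width: 0.0655
grip_force: 0.0
```

Request:
{"fn": "drive_tool", "kwargs": {"deltas": [[[0,0,0,0,0,0],[0,0,0,0,0,0]]]}}

```text
time: 18.27
position: [0.5803, 0.3344, 0.0451]
tool_rot: [0.638, 0.77, 0.002, 0.001]
ft_force: [0.3, 0.2, 0.1]
grip_width: 0.0653
grip_force: 0.0
```

Request:
{"fn": "drive_tool", "kwargs": {"deltas": [[[0,-2,3,0,0,0],[0,-1,2,0,0,0],[0,0,0,0,0,0],[0,0,0,0,0,0]]]}}

```text
time: 18.6
position: [0.5758, 0.3334, 0.0383]
tool_rot: [0.638, 0.77, 0.0, 0.0]
ft_force: [-0.6, -0.0, 0.2]
grip_width: 0.0649
grip_force: 0.0
```

```bash
python3 -c "
from h import *
st();shot('side');st()"
```

```text
t 18.6 pos [575.8 333.4  38.3] psi 10.73 tilt [ 0.  0. -1.] w 64.9 F [-0.6 -0.   0.2] q [ 0.36  0.84  1.45 -0.    0.85  0.17]
t 18.65 pos [575.9 333.4  38.2] psi 10.73 tilt [ 1.e-04  0.e+00 -1.e+00] w 65.4 F [ 0.5 -0.4  1.1] q [ 0.36  0.84  1.45 -0.    0.85  0.17]
```

Request:
{"fn": "drive_tool", "kwargs": {"deltas": [[[0,0,0,0,0,0],[0,0,0,0,0,0],[0,0,0,0,0,0],[0,0,0,0,0,0],[0,0,0,0,0,0],[0,0,0,0,0,0]]], "gripper": 0, "squeeze": 15}}

```text
time: 19.15
position: [0.5761, 0.3333, 0.038]
tool_rot: [0.638, 0.77, 0.0, 0.0]
ft_force: [0.2, 0.2, 1.3]
grip_width: 0.0399
grip_force: 15.0
```

Request:
{"fn": "drive_tool", "kwargs": {"deltas": [[[0,0,-10,0,0,0],[0,0,-25,0,0,0],[0,0,-30,0,0,0],[0,0,-10,0,0,0],[0,0,0,0,0,0],[0,0,0,0,0,0]]]}}

```text
time: 19.65
position: [0.5762, 0.3334, 0.1138]
tool_rot: [0.638, 0.77, 0.001, 0.0]
ft_force: [-0.8, 0.6, -0.5]
grip_width: 0.0398
grip_force: 15.0
```

Run:
```python
from h import *
st()
c=shot('wrist')
T=R.from_euler('z',0)
# blue drive from picture w8 (tcp 511.6,141.1,201.3 psi 99.41)
a=np.radians(99.41);ty=[np.cos(a),np.sin(a),0];tx=[-np.sin(a)*-1*-1,np.cos(a),0]
Rt=np.c_[[-np.sin(a),np.cos(a),0],ty,[0,0,-1]];M=np.array(c['hand_eye'])
c['R']=Rt@M[:3,:3];c['P']=np.array([.5116,.1411,.2013])+Rt@M[:3,3]
for n,q,z in(('blue',[(247,147),(299,147),(299,239),(248,239)],.016),('hub',[(172,146),(209,146),(212,240),(178,240)],.021)):
    h=ray(c,q,z)*1000;ax=h[2]+h[3]-h[0]-h[1];print(n,h.mean(0).round(1),np.degrees(np.arctan2(ax[1],ax[0])),np.linalg.norm(ax)/2)
plan(512,141,118,99.5,16)
```

```text
t 19.65 pos [576.2 333.4 113.8] psi 10.72 tilt [ 1.3e-03  5.0e-04 -1.0e+00] w 39.8 F [-0.8  0.6 -0.5] q [ 0.36  0.74  1.43 -0.    0.98  0.17]
blue [513.9 142.   16. ] 9.797633937390335 97.46477946056173
hub [526.1  61.1  21. ] 8.032534319771612 98.46035246692635
[[-11, -6, 0, 0, 0, np.float64(-0.097)], [-10, -7, 0, 0, 0, np.float64(-0.097)], [-10, -8, 0, 0, 0, np.float64(-0.097)], [-9, -9, 0, 0, 0, np.float64(-0.097)], [-8, -10, 0, 0, 0, np.float64(-0.097)], [-7, -11, 0, 0, 0, np.float64(-0.097)], [-6, -11, -1, 0, 0, np.float64(-0.097)], [-5, -12, 0, 0, 0, np.float64(-0.097)]]
[[-4, -12, -1, 0, 0, np.float64(-0.097)], [-2, -12, 0, 0, 0, np.float64(-0.097)], [-1, -13, -1, 0, 0, np.float64(-0.097)], [0, -13, 0, 0, 0, np.float64(-0.097)], [1, -12, -1, 0, 0, np.float64(-0.097)], [3, -12, 0, 0, 0, np.float64(-0.097)], [4, -12, -1, 0, 0, np.float64(-0.097)], [4, -12, 0, 0, 0, np.float64(-0.097)]]
end [512.5 140.9 117.5] 99.6
```

Request:
{"fn": "drive_tool", "kwargs": {"deltas": [[[-11,-6,0,0,0,-0.097],[-10,-7,0,0,0,-0.097],[-10,-8,0,0,0,-0.097],[-9,-9,0,0,0,-0.097],[-8,-10,0,0,0,-0.097],[-7,-11,0,0,0,-0.097],[-6,-11,0,0,0,-0.097],[-5,-12,0,0,0,-0.097]]]}}

```text
time: 20.37
position: [0.543, 0.2358, 0.111]
tool_rot: [0.297, 0.955, -0.001, -0.002]
ft_force: [0.1, -0.1, -1.4]
grip_width: 0.0397
grip_force: 15.0
```

Request:
{"fn": "drive_tool", "kwargs": {"deltas": [[[-4,-12,0,0,0,-0.097],[-2,-12,0,0,0,-0.097],[-1,-13,0,0,0,-0.097],[0,-13,0,0,0,-0.097],[1,-12,0,0,0,-0.097],[3,-12,0,0,0,-0.097],[4,-12,0,0,0,-0.097],[4,-12,0,0,0,-0.097]]]}}

```text
time: 21.03
position: [0.5112, 0.1406, 0.1113]
tool_rot: [-0.086, 0.996, 0.0, -0.002]
ft_force: [0.3, -0.5, -0.4]
grip_width: 0.0402
grip_force: 15.0
```

Run:
```python
from h import *
shot('wrist');shot('wrist');p,T,a,o=pose();c=shot('wrist','w10.png');st()
H,S,V=chans(c);red=((H<8)|(H>172))&(S>150)&(V>30)
for tx in range(20,44,2):
    q=[T@np.array([tx*.001,ty*.001,.0131])+p for ty in(-12,-6,0,6,12)]
    print(tx,[int(red[int(v+.5),int(u+.5)])*int(V[int(v+.5),int(u+.5)]) for u,v in proj(c,q)])
print(proj(c,[.514,.142,.016]),'corners',proj(c,[[.514-.049*.986-s*.0045,.142-.049*.165+s*.0266,.016] for s in(-1,1)]))
plan(514,142,42,99.5,4)
```

```text
t 21.18 pos [512.  140.7 111.7] psi 99.4 tilt [-0.0033  0.     -1.    ] w 39.7 F [-0.4  0.6  0.3] q [ 0.06  0.6   1.78  0.    0.76 -1.68]
20 [146, 146, 146, 145, 145]
22 [146, 146, 146, 146, 146]
24 [147, 146, 147, 146, 146]
26 [147, 148, 147, 146, 146]
28 [147, 148, 148, 147, 147]
30 [146, 145, 147, 146, 146]
32 [142, 137, 134, 134, 135]
34 [0, 0, 0, 0, 0]
36 [0, 0, 0, 0, 0]
38 [0, 0, 0, 0, 0]
40 [0, 0, 0, 0, 0]
42 [0, 0, 0, 0, 0]
[[275.17899774 226.19509893]] corners [[238.08316626 162.34880493]
 [312.7150178  162.31755635]]
[[-1, 0, 17, 0, 0, np.float64(-0.0)], [0, 0, 18, 0, 0, np.float64(-0.0)], [-1, 0, 17, 0, 0, np.float64(-0.0)], [0, 1, 18, 0, 0, np.float64(-0.0)]]
end [513.8 142.   41.7] 99.4
```

View pics/w10.png

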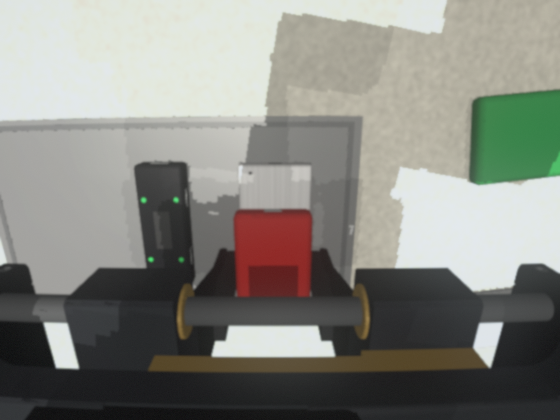

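The reader is held at (273,255), and the blue drive's far edge is at row 163, as predicted. Lowering.

Request:
{"fn": "drive_tool", "kwargs": {"deltas": [[[-2,1,15,0,0,0],[-1,0,22,0,0,0],[0,0,16,0,0,0],[0,0,9,0,0,0],[0,0,3,0,0,0],[0,0,2,0,0,0],[0,0,0,0,0,0],[0,0,0,0,0,0]]]}}

```text
time: 21.85
position: [0.5164, 0.1429, 0.0466]
tool_rot: [-0.084, 0.996, 0.0, 0.001]
ft_force: [-0.3, 0.1, -0.7]
grip_width: 0.0396
grip_force: 15.0
```

Request:
{"fn": "drive_tool", "kwargs": {"deltas": [[[0,0,0,0,0,0],[0,0,0,0,0,0]]]}}

```text
time: 22.02
position: [0.5165, 0.1428, 0.0468]
tool_rot: [-0.084, 0.996, -0.0, 0.001]
ft_force: [-0.3, 0.6, -0.1]
grip_width: 0.0398
grip_force: 15.0
```

Request:
{"fn": "drive_tool", "kwargs": {"deltas": [[[1,-1,2,0,0,0],[0,0,2,0,0,0],[0,0,1,0,0,0],[0,0,0,0,0,0],[0,0,0,0,0,0]]]}}

```text
time: 22.43
position: [0.5151, 0.1415, 0.041]
tool_rot: [-0.084, 0.996, -0.0, -0.0]
ft_force: [-0.4, -0.5, 0.1]
grip_width: 0.0397
grip_force: 15.0
```

```bash
python3 -c "
from h import *
st()"
```

```text
t 22.43 pos [515.1 141.5  41. ] psi 99.63 tilt [-2.e-04 -0.e+00 -1.e+00] w 39.7 F [-0.4 -0.5  0.1] q [ 0.06  0.73  1.8  -0.    0.61 -1.68]
```

Request:
{"fn": "drive_tool", "kwargs": {"deltas": [[[0,0,0,0,0,0],[0,0,0,0,0,0],[0,0,0,0,0,0],[0,0,0,0,0,0]]], "gripper": 68}}

```text
time: 22.77
position: [0.5152, 0.1416, 0.041]
tool_rot: [-0.084, 0.996, -0.0, 0.0]
ft_force: [-0.2, 0.2, -0.6]
grip_width: 0.0563
grip_force: 0.0
```

Request:
{"fn": "drive_tool", "kwargs": {"deltas": [[[0,0,-10,0,0,0],[0,0,-25,0,0,0],[0,0,-35,0,0,0],[0,0,-40,0,0,0],[0,0,-40,0,0,0],[0,0,-10,0,0,0],[0,0,0,0,0,0]]]}}

```text
time: 23.35
position: [0.5175, 0.1418, 0.2054]
tool_rot: [-0.084, 0.996, -0.0, 0.005]
ft_force: [0.4, -0.2, -0.1]
grip_width: 0.0587
grip_force: 0.0
```

Run:
```python
from h import *
shot('wrist');shot('wrist');c=shot('wrist','w11.png');st()
H,S,V=chans(c);red=((H<8)|(H>172))&(S>120)&(V>40)
print(rect(c,red,.028,tuple(int(q) for q in proj(c,[.514,.142,.028])[0])))
plan(572,380,200,14,16)
```

```text
t 23.5 pos [513.8 141.5 200. ] psi 99.64 tilt [-2.7e-03 -2.0e-04 -1.0e+00] w 58.8 F [-0.5  1.1  0.1] q [ 0.06  0.47  1.71 -0.    0.97 -1.68]
(512.5, 140.8, 59.4, 36.4, 10.5)
[[-6, 14, 0, 0, 0, np.float64(0.093)], [-5, 15, 0, 0, 0, np.float64(0.093)], [-3, 15, 0, 0, 0, np.float64(0.093)], [-2, 15, 0, 0, 0, np.float64(0.093)], [-1, 15, 0, 0, 0, np.float64(0.093)], [1, 15, 0, 0, 0, np.float64(0.093)], [2, 15, 0, 0, 0, np.float64(0.093)], [4, 15, 0, 0, 0, np.float64(0.093)]]
[[5, 15, 0, 0, 0, np.float64(0.093)], [6, 14, 0, 0, 0, np.float64(0.093)], [8, 13, 0, 0, 0, np.float64(0.093)], [9, 13, 0, 0, 0, np.float64(0.093)], [10, 12, 0, 0, 0, np.float64(0.093)], [11, 10, 0, 0, 0, np.float64(0.093)], [12, 10, 0, 0, 0, np.float64(0.093)], [13, 8, 0, 0, 0, np.float64(0.093)]]
end [572.1 380.1 200. ] 14.4
```

The reader sits centred on the blue drive, so next is the orange drive.

Request:
{"fn": "drive_tool", "kwargs": {"deltas": [[[-6,14,0,0,0,0.093],[-5,15,0,0,0,0.093],[-3,15,0,0,0,0.093],[-2,15,0,0,0,0.093],[-1,15,0,0,0,0.093],[1,15,0,0,0,0.093],[2,15,0,0,0,0.093],[4,15,0,0,0,0.093]]], "gripper": 93}}

```text
time: 24.17
position: [0.5428, 0.2604, 0.1979]
tool_rot: [0.286, 0.958, -0.002, -0.003]
ft_force: [0.3, 0.8, 0.4]
grip_width: 0.081
grip_force: 0.0
```

Request:
{"fn": "drive_tool", "kwargs": {"deltas": [[[5,15,0,0,0,0.093],[6,14,0,0,0,0.093],[8,13,0,0,0,0.093],[9,13,0,0,0,0.093],[10,12,0,0,0,0.093],[11,10,0,0,0,0.093],[12,10,0,0,0,0.093],[13,8,0,0,0,0.093]]]}}

```text
time: 24.83
position: [0.5721, 0.3802, 0.1973]
tool_rot: [0.615, 0.789, -0.003, -0.001]
ft_force: [1.0, -0.5, -0.5]
grip_width: 0.0806
grip_force: 0.0
```

Run:
```python
from h import *
shot('wrist');shot('wrist');c=shot('wrist','w12.png');st()
```

```text
t 24.98 pos [572.  380.3 197.8] psi 14.58 tilt [-0.0047 -0.0024 -1.    ] w 80.8 F [-0.5 -0.1 -0.3] q [ 0.42  0.66  1.3  -0.    1.18  0.17]
```

View pics/w12.png

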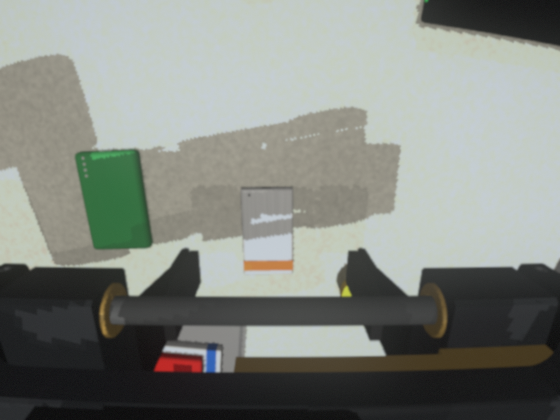

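The orange drive's corners are at (242,187), (292,187), (293,270) and (244,270), square to the gripper. The reader on the blue drive shows at the bottom of the picture.

Run:
```python
from h import *
c=shot('wrist');p,T,a,o=pose();h=ray(c,[(242,187),(292,187),(293,270),(244,270)],.013)
ax=h[0]+h[1]-h[2]-h[3];print(h.mean(0),np.degrees(np.arctan2(ax[1],ax[0]))-90,((h.mean(0)-p)@T*1000).round(1),((h[:2].mean(0)-p)@T*1000).round(1))
```

```text
[0.57630937 0.33881008 0.013     ] 15.33816505125968 [-40.2  -5.1 185.3] [  6.8  -5.7 185.3]
```

Request:
{"fn": "drive_tool", "kwargs": {"deltas": [[[-21,-3,20,0,0,0],[-21,-2,30,0,0,0],[0,0,40,0,0,0],[0,0,40,0,0,0],[0,0,25,0,0,0],[0,0,13,0,0,0],[0,0,4,0,0,0],[0,0,0,0,0,0]]]}}

```text
time: 25.7
position: [0.5785, 0.3375, 0.0281]
tool_rot: [0.613, 0.79, -0.001, -0.0]
ft_force: [-0.5, -0.3, 0.6]
grip_width: 0.0809
grip_force: 0.0
```

Request:
{"fn": "drive_tool", "kwargs": {"deltas": [[[0,0,0,0,0,0],[0,0,0,0,0,0]]]}}

```text
time: 25.87
position: [0.5804, 0.3389, 0.0313]
tool_rot: [0.613, 0.79, 0.002, 0.001]
ft_force: [0.3, -0.3, 0.8]
grip_width: 0.0807
grip_force: 0.0
```

Request:
{"fn": "drive_tool", "kwargs": {"deltas": [[[0,0,3,0,0,0],[0,0,3,0,0,0],[0,0,0,0,0,0],[0,0,0,0,0,0]]]}}

```text
time: 26.2
position: [0.5788, 0.3383, 0.0233]
tool_rot: [0.613, 0.79, 0.0, 0.0]
ft_force: [-0.1, -0.7, 0.3]
grip_width: 0.0808
grip_force: 0.0
```

Request:
{"fn": "drive_tool", "kwargs": {"deltas": [[[0,0,0,0,0,0],[0,0,0,0,0,0],[0,0,0,0,0,0],[0,0,0,0,0,0],[0,0,0,0,0,0],[0,0,0,0,0,0]]], "gripper": 0, "squeeze": 25}}

```text
time: 26.7
position: [0.5786, 0.3382, 0.023]
tool_rot: [0.613, 0.79, -0.0, -0.0]
ft_force: [-1.0, -0.5, 0.6]
grip_width: 0.0535
grip_force: 25.0
```

Request:
{"fn": "drive_tool", "kwargs": {"deltas": [[[0,0,-10,0,0,0],[0,0,-25,0,0,0],[0,0,-40,0,0,0],[0,0,-35,0,0,0],[0,0,-10,0,0,0],[0,0,0,0,0,0],[0,0,0,0,0,0]]]}}

```text
time: 27.28
position: [0.5787, 0.3382, 0.1436]
tool_rot: [0.613, 0.79, 0.0, 0.0]
ft_force: [0.5, -0.2, -1.1]
grip_width: 0.0539
grip_force: 25.0
```

Run:
```python
from h import *
st();plan(542,-25.5,140,99.5,16)
```

```text
t 27.28 pos [578.7 338.2 143.6] psi 14.38 tilt [ 6.e-04  2.e-04 -1.e+00] w 53.9 F [ 0.5 -0.2 -1.1] q [ 0.36  0.7   1.4  -0.    1.04  0.11]
[[-21, -8, 0, 0, 0, np.float64(-0.093)], [-21, -10, 0, 0, 0, np.float64(-0.093)], [-20, -12, 0, 0, 0, np.float64(-0.093)], [-18, -13, 0, 0, 0, np.float64(-0.093)], [-17, -15, 0, 0, 0, np.float64(-0.093)], [-16, -17, 0, 0, 0, np.float64(-0.093)], [-14, -18, 0, 0, 0, np.float64(-0.093)], [-12, -19, 0, 0, 0, np.float64(-0.093)]]
[[-10, -20, 0, 0, 0, np.float64(-0.093)], [-9, -21, 1, 0, 0, np.float64(-0.093)], [-7, -22, 0, 0, 0, np.float64(-0.093)], [-4, -23, 1, 0, 0, np.float64(-0.093)], [-2, -23, 0, 0, 0, np.float64(-0.093)], [0, -23, 1, 0, 0, np.float64(-0.093)], [2, -23, 0, 0, 0, np.float64(-0.093)], [3, -22, 1, 0, 0, np.float64(-0.093)]]
end [542.1 -25.5 139.6] 99.6
```

Request:
{"fn": "drive_tool", "kwargs": {"deltas": [[[-21,-8,0,0,0,-0.093],[-21,-10,0,0,0,-0.093],[-20,-12,0,0,0,-0.093],[-18,-13,0,0,0,-0.093],[-17,-15,0,0,0,-0.093],[-16,-17,0,0,0,-0.093],[-14,-18,0,0,0,-0.093],[-12,-19,0,0,0,-0.093]]]}}

```text
time: 27.95
position: [0.558, 0.1554, 0.1403]
tool_rot: [0.282, 0.959, -0.001, -0.003]
ft_force: [1.9, 0.3, -1.2]
grip_width: 0.0539
grip_force: 25.0
```

Request:
{"fn": "drive_tool", "kwargs": {"deltas": [[[-10,-20,0,0,0,-0.093],[-9,-21,1,0,0,-0.093],[-7,-22,0,0,0,-0.093],[-4,-23,1,0,0,-0.093],[-2,-23,0,0,0,-0.093],[0,-23,1,0,0,-0.093],[2,-23,0,0,0,-0.093],[3,-22,1,0,0,-0.093]]]}}

```text
time: 28.62
position: [0.5399, -0.0261, 0.1367]
tool_rot: [-0.086, 0.996, 0.001, -0.003]
ft_force: [1.0, -0.6, -1.9]
grip_width: 0.0539
grip_force: 25.0
```

Request:
{"fn": "drive_tool", "kwargs": {"deltas": [[[0,0,15,0,0,0],[0,0,15,0,0,0],[0,0,0,0,0,0],[0,0,0,0,0,0]]]}}

```text
time: 28.95
position: [0.5401, -0.025, 0.1068]
tool_rot: [-0.084, 0.996, 0.001, -0.003]
ft_force: [0.1, -0.5, -1.7]
grip_width: 0.0536
grip_force: 25.0
```

Run:
```python
from h import *
p,T,a,o=pose();c=shot('wrist','w13.png');st()
V=cv2.cvtColor(c['img'],cv2.COLOR_RGB2GRAY)
for tx in range(40,60,2):
    q=[T@np.array([tx*.001,ty*.001,.0101])+p for ty in(-15,-8,0,8,15)]
    print(tx,[int(V[int(v+.5),int(u+.5)]) for u,v in proj(c,q)])
H=chans(c)[2]
plan(542.3,-25.5,30,99.5,4)
```

```text
t 29.0 pos [541.  -25.  107.7] psi 99.64 tilt [-3.6e-03  9.0e-04 -1.0e+00] w 53.4 F [ 0.2 -0.3 -1. ] q [-0.25  0.62  1.76 -0.    0.77 -1.99]
40 [230, 175, 170, 169, 174]
42 [231, 175, 170, 170, 174]
44 [231, 185, 171, 170, 175]
46 [228, 217, 160, 161, 171]
48 [137, 136, 111, 115, 118]
50 [156, 114, 102, 106, 104]
52 [178, 121, 120, 119, 116]
54 [183, 133, 121, 119, 116]
56 [185, 187, 165, 119, 117]
58 [187, 188, 187, 120, 117]
[[0, 0, 19, 0, 0, np.float64(0.001)], [0, 0, 20, 0, 0, np.float64(0.001)], [-1, 0, 19, 0, 0, np.float64(0.001)], [0, -1, 20, 0, 0, np.float64(0.001)]]
end [542.2 -25.8  29.7] 99.4
```

View pics/w13.png

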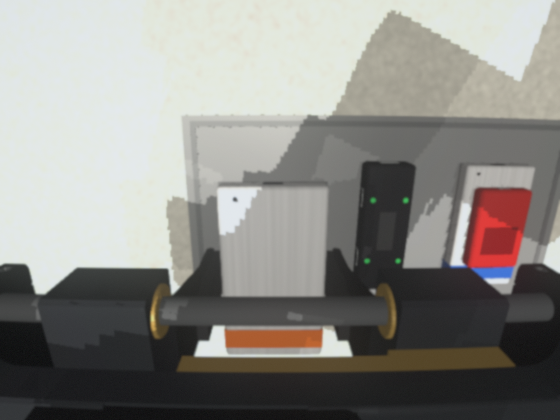

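The orange drive is held at (273,240) on the mat's right, with the hub at (386,215) and the reader on the blue drive at (498,228). Lowering.

Request:
{"fn": "drive_tool", "kwargs": {"deltas": [[[2,0,15,0,0,0.002],[0,0,25,0,0,0],[0,0,20,0,0,0],[0,0,10,0,0,0],[0,0,5,0,0,0],[0,0,2,0,0,0],[0,0,0,0,0,0],[0,0,0,0,0,0]]]}}

```text
time: 29.67
position: [0.541, -0.0258, 0.0329]
tool_rot: [-0.083, 0.997, -0.0, 0.001]
ft_force: [0.4, -0.5, -0.6]
grip_width: 0.0535
grip_force: 25.0
```

Request:
{"fn": "drive_tool", "kwargs": {"deltas": [[[0,0,0,0,0,0]]]}}

```text
time: 29.75
position: [0.541, -0.0259, 0.0331]
tool_rot: [-0.083, 0.997, -0.0, 0.001]
ft_force: [-0.8, -0.3, -1.2]
grip_width: 0.0536
grip_force: 25.0
```

Request:
{"fn": "drive_tool", "kwargs": {"deltas": [[[1,0,2,0,0,0],[1,0,2,0,0,0],[0,0,1,0,0,0],[0,0,1,0,0,0],[0,0,0,0,0,0],[0,0,0,0,0,0]]]}}

```text
time: 30.25
position: [0.5383, -0.0261, 0.026]
tool_rot: [-0.083, 0.997, -0.0, -0.0]
ft_force: [-0.6, -0.5, -1.5]
grip_width: 0.0539
grip_force: 25.0
```

```bash
python3 -c "
from h import *
st()"
```

```text
t 30.25 pos [538.3 -26.1  26. ] psi 99.52 tilt [-1.e-04 -0.e+00 -1.e+00] w 53.9 F [-0.6 -0.5 -1.5] q [-0.26  0.76  1.79 -0.    0.58 -1.99]
```

Request:
{"fn": "drive_tool", "kwargs": {"deltas": [[[0,0,0.5,0,0,0],[0,0,0,0,0,0],[0,0,0,0,0,0]]]}}

```text
time: 30.5
position: [0.5383, -0.0261, 0.0259]
tool_rot: [-0.083, 0.997, -0.0, 0.0]
ft_force: [-0.5, 0.8, 4.3]
grip_width: 0.0537
grip_force: 25.0
```

Request:
{"fn": "drive_tool", "kwargs": {"deltas": [[[0,0,0,0,0,0],[0,0,0,0,0,0],[0,0,0,0,0,0],[0,0,0,0,0,0]]], "gripper": 80}}

```text
time: 30.83
position: [0.5386, -0.0262, 0.0255]
tool_rot: [-0.083, 0.997, -0.0, 0.0]
ft_force: [0.7, -0.5, 1.1]
grip_width: 0.0679
grip_force: 0.3
```

Request:
{"fn": "drive_tool", "kwargs": {"deltas": [[[0,0,-10,0,0,0],[0,0,-25,0,0,0],[0,0,-35,0,0,0],[0,0,-40,0,0,0],[0,0,-40,0,0,0],[0,0,-40,0,0,0],[0,20,-20,0,0,0],[0,30,0,0,0,0]]]}}

```text
time: 31.5
position: [0.5341, 0.0214, 0.2419]
tool_rot: [-0.081, 0.997, -0.002, 0.007]
ft_force: [1.2, 1.0, -0.7]
grip_width: 0.0698
grip_force: 0.0
```

Request:
{"fn": "drive_tool", "kwargs": {"deltas": [[[0,30,0,0,0,0],[0,0,0,0,0,0],[0,0,0,0,0,0],[0,0,0,0,0,0],[0,0,0,0,0,0]]]}}

```text
time: 31.92
position: [0.5252, 0.0521, 0.2356]
tool_rot: [-0.083, 0.997, -0.0, 0.0]
ft_force: [0.6, 0.4, 0.8]
grip_width: 0.0697
grip_force: 0.0
```

Run:
```python
from h import *
shot('wrist');c=shot('wrist','w14.png');st()
```

```text
t 32.02 pos [525.3  51.9 235.4] psi 99.44 tilt [-3.e-04 -1.e-04 -1.e+00] w 69.5 F [-0.7  0.5  0.2] q [-0.11  0.41  1.69 -0.    1.05 -1.85]
```

View pics/w14.png

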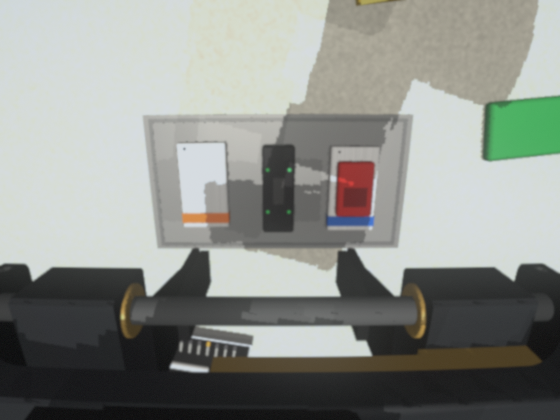

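All four are in place: orange drive at (203,184), hub at (278,188), blue drive at (352,188), with the reader on it at (354,190). One last check of the numbers.

Run:
```python
from h import *
c=shot('wrist');C={}
for n,q,z in(('mat',[(144,115),(411,115),(398,247),(158,247)],.003),('orange',[(177,142),(225,142),(229,226),(182,226)],.016),('hub',[(263,146),(294,146),(294,231),(263,231)],.021),('blue',[(330,147),(378,147),(373,229),(327,229)],.016),('reader',[(338,162),(374,162),(372,217),(335,217)],.028)):
    h=ray(c,q,z)*1000;ax=h[2]+h[3]-h[0]-h[1];m=h.mean(0);C.setdefault('mat',m)
    a=np.radians(9.5);d=m-C['mat'];print(n,m.round(1),'ang',np.degrees(np.arctan2(ax[1],ax[0])).round(1),'in mat',(d[0]*np.cos(a)+d[1]*np.sin(a)).round(1),(-d[0]*np.sin(a)+d[1]*np.cos(a)).round(1))
```

```text
mat [526.3  58.    3. ] ang 10.0 in mat 0.0 0.0
orange [538.4 -25.6  16. ] ang 9.0 in mat -1.9 -84.4
hub [528.4  58.7  21. ] ang 9.8 in mat 2.2 0.4
blue [515.1 141.   16. ] ang 10.8 in mat 2.6 83.7
reader [513.  140.7  28. ] ang 11.1 in mat 0.5 83.8
```

All within tolerance.

```bash
python3 -c "
from h import *
print(ticket.hand_in())"
```

```text
the job is handed in; nothing more can be done
None
```

I've handed the job in: in the final image the hub, both drives and the card reader are all placed within tolerance, each within about 3 mm and 2° of target, but the hand-in returned no verdict.

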